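Weigh a sander disc with a sheet lifter

TASK

Weigh the sander disc: switch the bench scale on with its big key, let it up, then zero it with the small key. Then slide the lifter's blade under the disc where it lies in front of the V-stop, carry the disc over on the lifter without touching it with the gripper or arm, and lay it flat across the two ribs of the scale, centred over the pan. Draw the lifter out and stand it back on the bench on its blade, leaving the other things alone.

Things in the scene. Friction and masses are not known exactly. Their poses are not given: they have to be found in the camera images.
- disc_centre (a point): Centre (half-way up) of the loose round aluminium sander disc: diameter 100 mm, 10 mm thick, 0.2 to 0.42 kg, flat top and bottom. Its lower rim is bevelled: underside of diameter 80 mm, then the bevel rises 5 mm over 10 mm all round, so there is a gap under the rim. It lies on the bench 3 to 12 mm short of the V-stop
- disc: The same disc; origin at the centre of its underside, z up
- v_stop: Fixed V-shaped beech stop on the bench, jaws 20 mm high, each 70 mm long and 18 mm thick, open to its -x side. Origin on the bench where the disc's centre is when its rim touches both jaws. Its x axis points into the V (to the robot's left, turned a little): a disc pushed along +x is stopped by the jaws, which touch its rim 35 degrees either side of +x
- lifter: Sheet-steel lifter, 0.35 kg, standing on its flat blade. Origin under the middle of the heel, x along the blade to its tip, z up. Blade x 0 to 95, 48 wide, 2.5 mm thick. From the heel a neck and wooden grip board lean back 30 degrees from vertical, to -x. Board 94 mm wide (y; too wide to pinch), 14 thick, 34 to 110 mm from the heel along its slope: pinch its thickness, from above along the slope
- lifter_grip (a point): Point of the lifter's grip board to pinch: in the middle of its width and thickness, 84 mm from the heel along the slope (26 mm short of the board's upper edge); in the lifter's frame at x -42, y 0, z 75 mm. Axes as the lifter's
- lifter_tip (a point): Middle of the blade's front edge, half-way through its thickness. Axes as the lifter's
- scale: Fixed bench scale. Origin on the bench under the middle of the pan; x points away from the robot (turned a little), y to the left. Pan 106 x 106 mm, top at z 31 mm; on it two upright ribs along y, 92 long, 10 thick, centred at x +38 and -38, tops at z 65 mm: 66 mm clear between them, open at both ends, so the blade can sink between. Key console in front, x -104 to -54, 16 mm high (keys to 38 mm)
- rib_centre (a point): Point midway between the two ribs at the height of their tops (65 mm above the bench), over the middle of the pan; axes as the scale's. The disc's underside belongs here
- key_on (a joint): Travel of the big round key (30 mm across, on the left (+y) of the console), m: 0 up, 0.006 fully down; it springs back; 4 N fully down
- key_on_top (a point): Centre of the top of the big key when up; it is pressed straight down
- key_zero (a joint): Travel of the small round key (18 mm across, on the right (-y) of the console), m: 0 up, 0.006 fully down; it springs back; 4 N fully down
- key_zero_top (a point): Centre of the top of the small key when up; it is pressed straight down
- tape_measure: Bystander: tape measure 32 x 77 x 62 mm, front left; origin under its middle
- oil_tin: Bystander: round tin 65 mm across, 68 mm high, on the low brown board at the back; origin under its middle
- offcut_a: Bystander: pine offcut 42 x 75 x 22 mm, on the low brown board at the back; origin under its middle
- sanding_block: Bystander: cork sanding block 54 x 92 x 29 mm, front right, before the lifter; origin under its middle
- pinch_clamp: Bystander: spring clamp 72 x 116 x 22 mm, left of the V-stop; origin under its middle
- dowel_0: Bystander: square wooden stick 10 x 70 x 10 mm at the front edge between scale and disc; origin under its middle

How it is judged:
On the way, in this order (a step that is already met when the one before it is completed fails the run):
1. the big key is pressed, the small one up (value of joint key_on above 0.004 m and value of joint key_zero below 0.002 m), for 0.1 s.
2. then the small key is pressed, the big one up (value of joint key_zero above 0.004 m and value of joint key_on below 0.002 m), for 0.1 s.
3. the disc is carried on the lifter, clear of the bench (height (world z) of disc above 0.03 m and contact force between disc and lifter above 0.8 N and contact force between disc and scale below 0.1 N), for 0.3 s.
At the end, for the whole second after the job is handed in: the disc rests flat on both ribs (underside within 3 mm of their tops, tilt under 0.06 rad), its centre within 15 mm of the middle between the ribs, clear of the lifter; the lifter stands on its blade on the bench (within 5 mm of the surface, tilt under 0.08 rad); both at rest (horizontal distance between disc and rib_centre below 0.015 m and z of disc in the frame of rib_centre between -0.003 and 0.003 m and angle between disc's own z axis and vertical below 0.06 rad and linear speed of each of disc, lifter below 0.02 m/s and contact force between disc and lifter below 0.05 N and height (world z) of lifter between -0.005 and 0.005 m and angle between lifter's own z axis and vertical below 0.08 rad); the robot touches nothing.
It fails at once if the gripper or arm touches the disc (contact force between disc and the fingers above 0.5 N or contact force between disc and the arm above 0.5 N).
It fails at once if both keys are down at once (value of joint each of key_on, key_zero above 0.003 m).
It fails at once if a bystander is moved by more than 25 mm (distance of any of tape_measure, oil_tin, offcut_a, sanding_block, pinch_clamp, dowel_0 from where it was at the start of the episode above 0.025 m).
It also fails if it takes over 69 s, if anything falls off the work surface, if the arm or the gripper's body presses on something with over 40 N, if the wrist force passes 120 N, or if a joint passes its speed limit or range.

ROBOT

A 6-joint arm with a two-finger parallel gripper is mounted at the origin on a cart in front of the work surface, level with it; the furniture and walls round the work are solid. World frame = base frame: x ahead of the robot, y to its left, z up, the work surface at z = 0. Lengths are in m, angles in rad, forces in N, time in s.
With the tool pointing down it reaches from about 0.3 to 0.85 m from the base axis. Payload 5.4 kg.
Tool frame: the origin (TCP) lies midway between the tips of the shut fingers; the grasp point (between the pads) lies 19 mm behind it; z points along the fingers, y is the line along which they close (so a half turn about z gives the same grasp; the last joint's range is limited). The gripper opens to 85 mm and grips with 20 to 120 N. Pads are 22 mm wide; open, the fingers measure 114 mm over their backs; the gripper's body (76 mm by 85 mm) begins 54 mm behind the grasp point. The pads swing forward as they close: fully open they stand 13 mm farther back than shut.
Start: joints at [-1.453, 0.158, 1.597, -0, 1.386, -0.21], TCP at [0.185, -0.544, 0.231] pointing down, gripper open.
Joint ranges: [-2.91, 2.91], [-0.94, 2.29], [0.18, 2.7], [-1.29, 4.43], [0.17, 2.64], [-3, 3]. Speed limits (rad/s): [2.57, 2.57, 3.14, 3.14, 3.14, 3.14].

INTERFACE

Orientations are given as a unit quaternion [x, y, z, w].
In Python, from plant import telemetry, imaging, ctrl, finder gives the robot as it stands.
- The arm moves only by the tool play_rows, never from a script. Its argument "steps" is a list of rows, each an object of numbers: "x", "y", "z": the shift along the tool's x, y, z in cm; "rx", "ry", "rz": the turn, a rotation vector about the tool's x, y, z in degrees. A call has 1 to 10 rows; each row shifts and turns the commanded pose from where the row before left it, along the tool's axes as they then stand; what a row does not reach is not made up. A row lasts 1/10 s, in which the tool goes at most 50 mm and 8.59 degrees, less where a joint would pass 70% of its speed; a pose out of reach is approached as far as the arm can. A call with a gripper value outside its range is refused whole. "claw" is the gripper command: -1 is shut, 1 is fully open, values between are in proportion, set as the call begins (left out, the last holds). The fingers move at their own pace and stop on an object; "grip_force" is the grip in N (left out, the last holds). Time passes only in rows, so rows that do not move let the fingers close. It gives the time, the measured TCP pose, the force, the opening and the grip force at its end, in the units of the state.
- telemetry.sense(): the state, without advancing time (a new reading comes with each control period).
- imaging.get_image(name): name is "side" or "top" or "wrist"; returns (picture, depth): 400x640x3 uint8, red, green, blue; 400x640 float32, m along the optical axis (not along the pixel's ray), 0 where there is no reading.
- imaging.calibration(name): a dict with "fx", "fy", "cx", "cy" (pixels), "k1" (the pictures are not rectified: a ray, as slopes to the right and down, at radius r is drawn at 1 + k1 r^2 times it, then the intrinsics apply), "world_from_camera" (4x4, takes a point from camera to world coordinates). Camera axes: x right, y down, z forward; pixel columns grow to the right and rows downward; lengths in m; the calibration is good to about 2 mm. A picture is of the moment at which its call begins: read the wrist's pose just before it. calibration takes no time and is no camera call; for the wrist camera it gives the pose at the moment of the call.
- ctrl.sign_off(): hands the job in; it is judged then, once.
Trained networks look in the newest picture that a camera, given by its name, has taken for a name from the list of things; names that differ only in an ending like _2 or _b are one class to them, and where a whole thing is asked for, a point or a joint stands for the part that bears it (a point fixed in the world has none). Each returns a list of dicts, best first, with "score" (0 to 1); they miss things now and then, are a little off and sometimes report something else, mostly with a low value. They report only what shows in the picture. A call takes as long as a camera call.
- finder.recognise(camera, query): "rect" ([left, top, width, height] as shares, 0 to 1, of the picture: columns of its width, rows of its height, round what is visible of it).
- finder.silhouettes(camera, query): "mask" (400x640 bool, what is visible of it) and "rect" ([left, top, width, height] as shares, 0 to 1, of the picture: columns of its width, rows of its height, round what is visible of it).
The state is a dict: "time_s": time; "qpos": joint angles; "joint_velocities": joint speeds; "tau": joint torques, N m; "tool_pos": TCP position; "tcp_rot": TCP orientation; "contact_force": force on the tool from outside, world axes, zero at the start; "ft_torque": the same for the moment, N m; "grip_width": opening from 0.0 (shut) to 1.0 (fully open); "grip_force": force on a finger pad.
Only numpy, scipy, OpenCV 4.12 (cv2) and the standard library are available. Lean on these libraries where they do the work, as an engineer would, in place of code of your own. Each camera call takes 0.05 s, during which the arm holds its last target. There are 200 camera calls.

## Working session

There is one attempt and no reset: what is moved stays moved. The work goes in short steps, Python scripts to look and compute and a tool call to move; the robot and the scene stay as the last step left them, time stands still between calls to the robot, and variables do not carry over. Pictures are saved under pics/ and viewed, at most 10 in all, crops included, and the job is handed in when it is done.

Besides the shell and the picture viewer there is one more tool, called after "Emit:" as name(argument=value, ...) on one line, values as JSON. play_rows: Moves the arm, as the interface text tells. Its arguments: {"type":"object","properties":{"steps":{"type":"array"},"claw":{"type":"number"},"grip_force":{"type":"number"}},"required":["steps"]}

```bash
ls; mkdir -p pics; cat > h.py <<'E'
import numpy as np, cv2
from plant import telemetry, imaging, ctrl, finder
from scipy.spatial.transform import Rotation as R
def cloud(name):
    c=imaging.calibration(name); im,d=imaging.get_image(name)
    K=np.array([[c['fx'],0,c['cx']],[0,c['fy'],c['cy']],[0,0,1.]])
    v,u=np.mgrid[0:400,0:640]
    p=np.stack([u,v],-1).reshape(-1,1,2).astype(float)
    n=cv2.undistortPoints(p,K,np.array([c['k1'],0,0,0,0.])).reshape(400,640,2)
    P=np.dstack([n*d[...,None],d]); T=np.array(c['world_from_camera'])
    W=P@T[:3,:3].T+T[:3,3]; W[d==0]=np.nan
    return im,d,W
def save(im,f): cv2.imwrite('pics/'+f,im[...,::-1])
E
python3 - <<'E'
from h import *
print(telemetry.sense())
for n in('top','side'):
    im,d,W=cloud(n); save(im,n+'0.png'); np.save(n+'W.npy',W)
    print(n,np.round(imaging.calibration(n)['world_from_camera'],3).tolist())
    for q in 'disc v_stop lifter scale key_on key_zero tape_measure sanding_block dowel_0'.split():
        for r in finder.silhouettes(n,q)[:2]:
            m=r['mask']; p=W[m]; p=p[~np.isnan(p[:,0])]
            if len(p): print(n,q,round(r['score'],2),m.sum(),np.round(np.median(p,0),3),np.round(np.percentile(p,2,axis=0),3),np.round(np.percentile(p,98,axis=0),3))
E
```

```text
pics
{'time_s': 0.0, 'qpos': array([-1.45308639e+00,  1.59077221e-01,  1.59823268e+00,  1.37683235e-05,
        1.38623746e+00, -2.10128411e-01]), 'joint_velocities': array([ 2.07860743e-03,  1.07279264e-05,  7.29451026e-04, -4.01645723e-05,
       -8.63650736e-04,  8.53463724e-05]), 'tau': array([-2.28731944e-03, -3.96008670e+01, -3.31429732e+01, -3.79560215e-04,
        8.47988238e-03,  1.68520366e-06]), 'tool_pos': array([ 0.18504351, -0.54376558,  0.23030087]), 'tcp_rot': array([ 9.86595044e-01,  1.63184757e-01,  5.19055838e-05, -9.75999932e-04]), 'contact_force': array([-0.61088859, -0.01581741,  0.42934013]), 'ft_torque': array([-0.0030397 ,  0.00484016, -0.01236798]), 'grip_force': 0.0, 'grip_width': 0.998090535706776}
top [[0.008, -0.98, 0.199, 0.422], [-1.0, -0.007, 0.008, -0.0], [-0.006, -0.199, -0.98, 1.155], [0.0, 0.0, 0.0, 1.0]]
top disc 0.65 890 [0.627 0.226 0.01 ] [ 0.581  0.181 -0.001] [0.673 0.273 0.014]
top v_stop 0.25 1359 [ 0.613 -0.315  0.044] [ 0.561 -0.362 -0.001] [ 0.647 -0.211  0.1  ]
top lifter 0.83 1285 [ 0.613 -0.314  0.046] [ 0.561 -0.356 -0.001] [ 0.647 
[... 1190 characters left out ...]
fter 0.25 539 [0.63  0.23  0.009] [0.583 0.186 0.006] [0.672 0.273 0.012]
side scale 0.82 1073 [ 0.604 -0.064  0.029] [ 0.527 -0.195 -0.001] [ 0.688 -0.02   0.065]
side scale 0.33 635 [ 0.611 -0.317  0.048] [ 0.561 -0.352 -0.001] [ 0.647 -0.214  0.097]
side key_on 0.41 44 [ 0.556 -0.034  0.036] [ 0.544 -0.05   0.029] [ 0.569 -0.025  0.039]
side tape_measure 0.71 601 [0.521 0.401 0.041] [ 0.488  0.318 -0.002] [0.557 0.406 0.062]
side sanding_block 0.54 226 [ 0.512 -0.278  0.026] [ 0.486 -0.345 -0.002] [ 0.539 -0.254  0.03 ]
side dowel_0 0.63 38 [0.52  0.087 0.009] [0.513 0.055 0.006] [0.527 0.115 0.011]
side dowel_0 0.54 641 [ 0.61  -0.316  0.048] [ 0.561 -0.349 -0.001] [ 0.647 -0.209  0.096]
```

```bash
python3 - <<'E'
from h import *
im=cv2.imread('pics/top0.png'); W=np.load('topW.npy')
ok=(W[...,0]>0.45)&(W[...,0]<0.75)&(abs(W[...,1])<0.42)
v,u=np.where(ok); print(u.min(),u.max(),v.min(),v.max())
c=im[max(0,v.min()-30):v.max()+10,u.min():u.max()]
s=790/c.shape[1]; c=cv2.resize(c,None,fx=s,fy=s,interpolation=cv2.INTER_CUBIC); print(c.shape,s); cv2.imwrite('pics/topc.png',c[:600])
# lifter
T=np.load('topW.npy').reshape(-1,3); S=np.load('sideW.npy').reshape(-1,3)
P=np.vstack([T,S]); P=P[~np.isnan(P[:,0])]
def box(x0,x1,y0,y1,z0,z1,Q=P): return Q[(Q[:,0]>x0)&(Q[:,0]<x1)&(Q[:,1]>y0)&(Q[:,1]<y1)&(Q[:,2]>z0)&(Q[:,2]<z1)]
L=box(.54,.68,-.42,-.25,.09,.115); r=cv2.minAreaRect(L[:,:2].astype(np.float32)); print('board top',r,len(L),L[:,2].max())
for n,(z0,z1,b) in dict(ribs=(.060,.075,(.55,.72,-.2,.02)),keys=(.032,.045,(.5,.6,-.2,.02)),pan=(.027,.034,(.58,.72,-.2,.02))).items():
    for nm,Q in(('top',T),('side',S)):
        q=box(*b,z0,z1,Q)
        print(n,nm,len(q),cv2.minAreaRect(q[:,:2].astype(np.float32)),np.round(q[:,2].mean(),4))
E
```

```text
179 456 170 274
(411, 790, 3) 2.851985559566787
board top ((0.6022934913635254, -0.3462274968624115), (0.029214460402727127, 0.0926271378993988), 81.9981918334961) 269 0.10305453863422742
ribs top 230 ((0.6279940605163574, -0.09131485223770142), (0.09094095230102539, 0.0863015279173851), 80.6028060913086) 0.0651
ribs side 87 ((0.62859046459198, -0.08627138286828995), (0.09715399146080017, 0.08541415631771088), 79.99871826171875) 0.0636
keys top 205 ((0.5702277421951294, -0.08031445741653442), (0.10802707821130753, 0.06715435534715652), 83.73153686523438) 0.0367
keys side 88 ((0.5615580081939697, -0.07366497069597244), (0.09503020346164703, 0.05614473298192024), 75.47515869140625) 0.0364
pan top 696 ((0.6277629733085632, -0.09098923206329346), (0.10650855302810669, 0.10672897100448608), 80.0252914428711) 0.0311
pan side 296 ((0.6277421116828918, -0.08771149069070816), (0.10790492594242096, 0.10552257299423218), 80.12535095214844) 0.0304
```

View pics/topc.png

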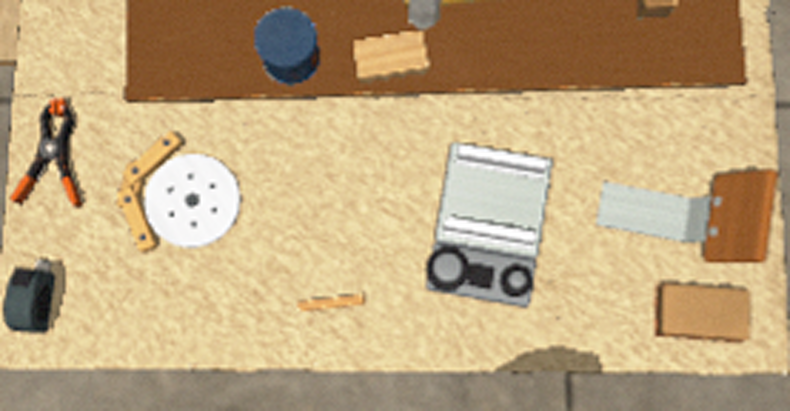

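```bash
python3 - <<'E'
from h import *
T=np.load('topW.npy').reshape(-1,3); S=np.load('sideW.npy').reshape(-1,3)
def box(Q,x0,x1,y0,y1,z0,z1): return Q[(Q[:,0]>x0)&(Q[:,0]<x1)&(Q[:,1]>y0)&(Q[:,1]<y1)&(Q[:,2]>z0)&(Q[:,2]<z1)]
a=np.radians(-10); X=np.array([np.cos(a),np.sin(a)]); Y=np.array([-np.sin(a),np.cos(a)]); C=np.array([.628,-.0895])
for nm,Q in(('top',T),('side',S)):
    q=box(Q,.5,.72,-.2,.02,.03,.045); l=np.c_[(q[:,:2]-C)@X,(q[:,:2]-C)@Y,q[:,2]]
    for s in(1,-1):
        k=l[(l[:,0]<-.058)&(l[:,1]*s>.012)&(l[:,2]>.034)]
        if len(k): c,r=cv2.minEnclosingCircle(k[:,:2].astype(np.float32)); print(nm,'key',s,len(k),np.round(c,4),r,k[:,:2].mean(0),k[:,2].mean(), C+c[0]*X+c[1]*Y)
    d=box(Q,.56,.70,.16,.29,.007,.0125); c,r=cv2.minEnclosingCircle(d[:,:2].astype(np.float32)); print(nm,'disc',len(d),c,r,d.mean(0))
    j=box(Q,.55,.72,.2,.34,.0165,.024); print(nm,'jaw',len(j),np.round(j.mean(0),3))
    for s,n in((1,'up'),(-1,'lo')):
        # split jaws by x
        h=j[(j[:,0]-.633)*s>0.008]; vx,vy,x0,y0=cv2.fitLine(h[:,:2].astype(np.float32),cv2.DIST_HUBER,0,.01,.01).ravel(); print('  ',n,len(h),np.degrees(np.arctan2(vy,vx)),x0,y0)
    b=box(Q,.56,.68,-.42,-.25,.07,.12)
    A=np.c_[b[:,:2],np.ones(len(b))]; co=np.linalg.lstsq(A,b[:,2],rcond=None)[0]; print(nm,'board n',len(b),co,np.degrees(np.arctan2(-co[1],-co[0])),np.hypot(co[0],co[1]))
    b=box(Q,.56,.68,-.42,-.15,.085,.12); print(' board top rect',cv2.minAreaRect(b[:,:2].astype(np.float32)),b[:,2].max())
im,d,W=cloud('side'); 
for cam in('top','side'):
    if cam=='top': im,d,W=cloud('top')
    m=finder.silhouettes(cam,'lifter')[0]['mask']; p=W[m]; p=p[(p[:,2]<.012)&(p[:,1]>-.29)]
    print(cam,'blade',len(p),cv2.minAreaRect(p[:,:2].astype(np.float32)),np.median(p[:,2]))
E
```

```text
top key 1 77 [-0.0795  0.0343] 0.015074416995048523 [-0.07977411  0.0334819 ] 0.03829036625230087 [ 0.55567494 -0.04189992]
top key -1 29 [-0.0799 -0.038 ] 0.008590546436607838 [-0.0792719  -0.03812034] 0.03810123005744941 [ 0.54273572 -0.1130521 ]
top disc 676 (0.6327422261238098, 0.23613688349723816) 0.05917425453662872 [0.62771488 0.22901338 0.01004038]
top jaw 234 [0.64  0.278 0.02 ]
   up 120 -42.973583 0.6758513 0.2681676
   lo 95 27.348566 0.59932363 0.28092062
top board n 388 [-0.2065281  -1.05686244 -0.14996963] 78.94281690988326 1.07685285332858
 board top rect ((0.6034563779830933, -0.34888944029808044), (0.02308814972639084, 0.0902964174747467), 80.70005798339844) 0.10305453863422742
side key 1 28 [-0.0786  0.0382] 0.01446535438299179 [-0.08020032  0.03819392] 0.03705956935052019 [ 0.55722511 -0.03826993]
side key -1 11 [-0.0798 -0.0357] 0.008919204585254192 [-0.08013528 -0.0345819 ] 0.03632498911319169 [ 0.5432519  -0.11077403]
side disc 556 (0.6319350600242615, 0.24753336608409882) 0.06813376396894455 [0.62853002 0.23221642 0.00937979]
side jaw 202 [0.637 0.283 0.019]
   up 95 -47.449295 0.6714309 0.27649367
   lo 85 28.348545 0.5970224 0.284411
side board n 176 [-0.1864571  -0.93533494 -0.11785068] 78.72599468976722 0.9537387996010352
 board top rect ((0.6033384799957275, -0.3417017459869385), (0.025422893464565277, 0.08930192142724991), 77.85313415527344) 0.10041635092737022
top blade 449 ((0.6212062835693359, -0.24850448966026306), (0.08749520778656006, 0.04912152141332626), 79.09071350097656) 0.0029939868686434945
side blade 233 ((0.7536277770996094, -0.07321054488420486), (0.06632675975561142, 0.11990628391504288), 83.12896728515625) 0.00032907671660975524
```

Emit:
play_rows(steps=[{"x": 4, "y": -2.8, "z": 0.5}, {"x": 4, "y": -2.8, "z": 0.5}, {"x": 4, "y": -2.8, "z": 0.5}, {"x": 4, "y": -2.8, "z": 0.5}, {"x": 4, "y": -2.8, "z": 0.5}, {"x": 4, "y": -2.8, "z": 0.5}, {"x": 4, "y": -2.8, "z": 0.5}, {"x": 4, "y": -2.8, "z": 0.5}, {"x": 4, "y": -2.8, "z": 0.5}, {"x": 4, "y": -2.8, "z": 0.5}], claw=-1, grip_force=20)

```text
$.steps[0]: bad value
```

Emit:
play_rows(steps=[{"x": 4, "y": -2.8, "z": 1.0}, {"x": 4, "y": -2.8, "z": 1.0}, {"x": 3.4, "y": -2.2, "z": 1.0}, {}, {}])

```text
$.steps[0]: bad value
```

```bash
cat >> h.py <<'E'
def delta(target,rot=None):
    s=telemetry.sense(); r=R.from_quat(s['tcp_rot'])
    print('pos',np.round(s['tool_pos'],4),'t',round(s['time_s'],2),'F',np.round(s['contact_force'],1),'w',round(s['grip_width'],3),'q',np.round(s['qpos'],2))
    print('tool delta cm',np.round(r.inv().apply(np.array(target)-s['tool_pos'])*100,2))
    if rot is not None: print('rotvec deg',np.round((r.inv()*rot).as_rotvec(degrees=True),2))
E
python3 - <<'E'
from h import *
delta([.5565,-.040,.05])
im,d,W=cloud('wrist'); save(im,'w1.png')
for q in('key_on','key_zero','scale'):
    for r in finder.silhouettes('wrist',q)[:1]:
        p=W[r['mask']]; print(q,r['score'],np.round(np.nanmedian(p,0),4),np.round(r['rect'],2))
E
```

```text
pos [ 0.1851 -0.5444  0.2313] t 1.2 F [0.6 0.2 0.4] w 1.003 q [-1.45  0.16  1.6  -0.    1.39 -0.21]
tool delta cm [ 51.4  -35.79  18.13]
```

View pics/w1.png

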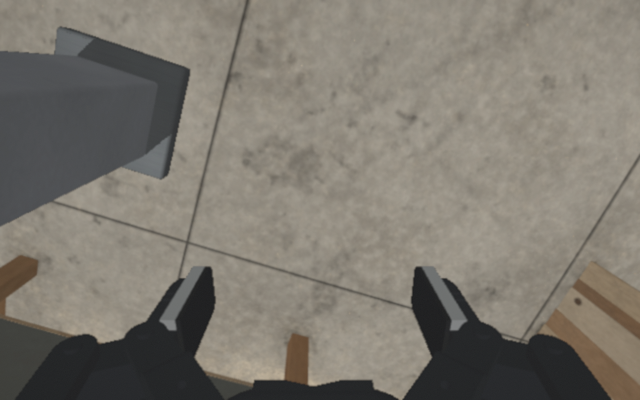

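The picture shows only the floor and the open fingers, since the moves were refused. I'll try rows with all six fields filled in.

Emit:
play_rows(steps=[{"x": 4, "y": -2.8, "z": 0.5, "rx": 0, "ry": 0, "rz": 0}, {"x": 4, "y": -2.8, "z": 0.5, "rx": 0, "ry": 0, "rz": 0}, {"x": 4, "y": -2.8, "z": 0.5, "rx": 0, "ry": 0, "rz": 0}, {"x": 4, "y": -2.8, "z": 0.5, "rx": 0, "ry": 0, "rz": 0}, {"x": 4, "y": -2.8, "z": 0.5, "rx": 0, "ry": 0, "rz": 0}, {"x": 4, "y": -2.8, "z": 0.5, "rx": 0, "ry": 0, "rz": 0}, {"x": 4, "y": -2.8, "z": 0.5, "rx": 0, "ry": 0, "rz": 0}, {"x": 4, "y": -2.8, "z": 0.5, "rx": 0, "ry": 0, "rz": 0}, {"x": 4, "y": -2.8, "z": 0.5, "rx": 0, "ry": 0, "rz": 0}, {"x": 4, "y": -2.8, "z": 0.5, "rx": 0, "ry": 0, "rz": 0}], claw=-1, grip_force=20)

```text
time_s: 2.4
tool_pos: [0.4747, -0.1488, 0.1815]
tcp_rot: [0.987, 0.163, 0.0, 0.0]
contact_force: [1.1, -0.1, -0.1]
grip_width: 0.003
grip_force: 0.0
```

Emit:
play_rows(steps=[{"x": 3.75, "y": -2.55, "z": 2, "rx": 0, "ry": 0, "rz": 0}, {"x": 3.75, "y": -2.55, "z": 2, "rx": 0, "ry": 0, "rz": 0}, {"x": 3.75, "y": -2.55, "z": 2, "rx": 0, "ry": 0, "rz": 0}, {"x": 0, "y": 0, "z": 0, "rx": 0, "ry": 0, "rz": 0}, {"x": 0, "y": 0, "z": 0, "rx": 0, "ry": 0, "rz": 0}])

```text
time_s: 2.9
tool_pos: [0.5553, -0.041, 0.1205]
tcp_rot: [0.986, 0.164, -0.001, -0.0]
contact_force: [0.3, -0.3, 0.1]
grip_width: 0.005
grip_force: 0.0
```

```bash
python3 - <<'E'
from h import *
delta([.5565,-.040,.05])
im,d,W=cloud('wrist'); save(im,'w2.png'); np.save('w2.npy',W)
for q in('key_on','key_zero','scale'):
    for r in finder.silhouettes('wrist',q)[:1]:
        p=W[r['mask']]; print(q,r['score'],np.round(np.nanmedian(p,0),4),np.round(r['rect'],2))
P=W.reshape(-1,3)
a=np.radians(-10); X=np.array([np.cos(a),np.sin(a)]); Y=np.array([-np.sin(a),np.cos(a)]); C=np.array([.628,-.088])
l=(P[:,:2]-C)
l=np.c_[l@X,l@Y,P[:,2]]
for s in(1,-1):
    k=(l[:,2]>.035)&(l[:,2]<.043)&(l[:,0]<-.058)&(l[:,0]>-.11)&(l[:,1]*s>.012)&(l[:,1]*s<.06)
    if k.sum()>5: print('key',s,k.sum(),cv2.minEnclosingCircle(P[k][:,:2].astype(np.float32)),P[k][:,2].mean())
E
```

```text
pos [ 0.5553 -0.041   0.1205] t 2.9 F [ 0.3 -0.3  0.1] w 0.005 q [-0.29  0.22  1.75 -0.    1.17  0.95]
tool delta cm [ 0.16 -0.05  7.05]
key_on 0.77 [ 0.5568 -0.042   0.037 ] [0.46 0.46 0.07 0.11]
key_zero 0.9 [ 0.5452 -0.1117  0.0363] [0.6  0.58 0.04 0.07]
key 1 1287 ((0.5548433661460876, -0.04205438494682312), 0.01498221606016159) 0.03713213725492238
key -1 391 ((0.5434361696243286, -0.11342135071754456), 0.008921372704207897) 0.036778845101431805
```

View pics/w2.png

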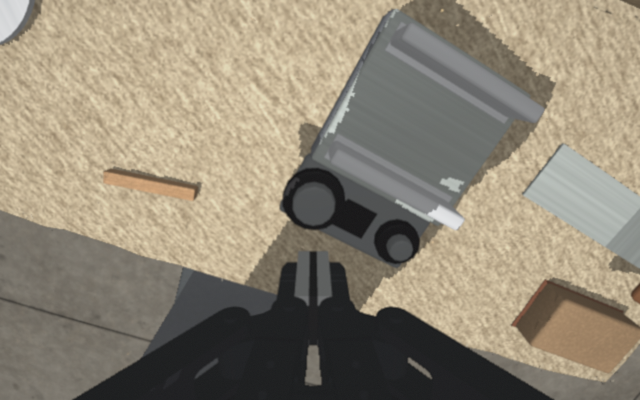

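Emit:
play_rows(steps=[{"x": 0, "y": 0, "z": 3.5, "rx": 0, "ry": 0, "rz": 0}, {"x": 0, "y": 0, "z": 3, "rx": 0, "ry": 0, "rz": 0}, {"x": 0, "y": 0, "z": 1.5, "rx": 0, "ry": 0, "rz": 0}, {"x": 0, "y": 0, "z": 0.5, "rx": 0, "ry": 0, "rz": 0}, {"x": 0, "y": 0, "z": 0.28, "rx": 0, "ry": 0, "rz": 0}, {"x": 0, "y": 0, "z": 0, "rx": 0, "ry": 0, "rz": 0}, {"x": 0, "y": 0, "z": 0, "rx": 0, "ry": 0, "rz": 0}, {"x": 0, "y": 0, "z": 0, "rx": 0, "ry": 0, "rz": 0}, {"x": 0, "y": 0, "z": 0, "rx": 0, "ry": 0, "rz": 0}])

```text
time_s: 4.0
tool_pos: [0.5566, -0.0423, 0.0345]
tcp_rot: [0.987, 0.163, 0.001, 0.001]
contact_force: [-1.1, -1.5, 2.8]
grip_width: 0.004
grip_force: 1.3
```

Emit:
play_rows(steps=[{"x": 0, "y": 0, "z": 0.13, "rx": 0, "ry": 0, "rz": 0}, {"x": 0, "y": 0, "z": 0, "rx": 0, "ry": 0, "rz": 0}, {"x": 0, "y": 0, "z": 0, "rx": 0, "ry": 0, "rz": 0}, {"x": 0, "y": 0, "z": 0, "rx": 0, "ry": 0, "rz": 0}])

```text
time_s: 4.4
tool_pos: [0.5563, -0.042, 0.0327]
tcp_rot: [0.987, 0.163, 0.001, 0.0]
contact_force: [1.5, -1.1, 3.6]
grip_width: -0.001
grip_force: 1.8
```

```bash
python3 - <<'E'
from h import *
delta([.5435,-.1125,.06])
E
```

```text
pos [ 0.5563 -0.042   0.0327] t 4.4 F [ 1.5 -1.1  3.6] w -0.001 q [-0.29  0.36  1.79  0.    1.    0.95]
tool delta cm [-3.48  6.26 -2.73]
```

Emit:
play_rows(steps=[{"x": 0, "y": 0, "z": -2, "rx": 0, "ry": 0, "rz": 0}, {"x": 0, "y": 0, "z": -2, "rx": 0, "ry": 0, "rz": 0}, {"x": -1.74, "y": 3.13, "z": 0, "rx": 0, "ry": 0, "rz": 0}, {"x": -1.74, "y": 3.13, "z": 0, "rx": 0, "ry": 0, "rz": 0}, {"x": 0, "y": 0, "z": 0, "rx": 0, "ry": 0, "rz": 0}, {"x": 0, "y": 0, "z": 2, "rx": 0, "ry": 0, "rz": 0}, {"x": 0, "y": 0, "z": 1.3, "rx": 0, "ry": 0, "rz": 0}, {"x": 0, "y": 0, "z": 0.5, "rx": 0, "ry": 0, "rz": 0}, {"x": 0, "y": 0, "z": 0.22, "rx": 0, "ry": 0, "rz": 0}, {"x": 0, "y": 0, "z": 0, "rx": 0, "ry": 0, "rz": 0}])

```text
time_s: 5.4
tool_pos: [0.5419, -0.1112, 0.0321]
tcp_rot: [0.987, 0.164, -0.001, -0.001]
contact_force: [-1.8, 0.6, 3.2]
grip_width: 0.004
grip_force: 1.9
```

Emit:
play_rows(steps=[{"x": 0, "y": 0, "z": 0, "rx": 0, "ry": 0, "rz": 0}, {"x": 0, "y": 0, "z": 0, "rx": 0, "ry": 0, "rz": 0}, {"x": 0, "y": 0, "z": 0, "rx": 0, "ry": 0, "rz": 0}])

```text
time_s: 5.7
tool_pos: [0.5427, -0.1117, 0.0321]
tcp_rot: [0.987, 0.163, -0.0, -0.0]
contact_force: [-0.9, 2.9, 3.7]
grip_width: 0.002
grip_force: 2.0
```

```bash
python3 - <<'E'
from h import *
a=np.radians(79); L=np.array([np.cos(a),np.sin(a),0]); Z=np.array([0,0,1.])
z=.5*L-.8660254*Z; x=np.array([np.sin(a),-np.cos(a),0]); y=np.cross(z,x)
rot=R.from_matrix(np.c_[x,y,z])
heel=np.array([.6115,-.297,0])
g=heel-.042*L+.0727*Z
tcp=g+.019*z; above=tcp-.10*z
print('tcp',tcp,'above',above); print(rot.as_quat())
delta(above,rot)
s=telemetry.sense(); r=R.from_quat(s['tcp_rot'])
yaw=np.arctan2(r.as_matrix()[1,0],r.as_matrix()[0,0]); print('tool yaw',np.degrees(yaw))
E
```

```text
tcp [ 0.60529871 -0.32890288  0.05624552] above [ 0.59575826 -0.37798424  0.14284806]
[ 0.9614789  -0.09257989  0.02480671 -0.25762749]
pos [ 0.5427 -0.1117  0.0321] t 5.7 F [-0.9  2.9  3.7] w 0.002 q [-0.42  0.35  1.8   0.    0.99  0.82]
tool delta cm [ -3.56  26.91 -11.1 ]
rotvec deg [29.27  7.82 29.1 ]
tool yaw 18.798282566801525
```

Emit:
play_rows(steps=[{"x": 0, "y": 0, "z": -4, "rx": 0, "ry": 0, "rz": 0}, {"x": 0, "y": 0, "z": -4, "rx": 0, "ry": 0, "rz": 0}, {"x": 0, "y": 0, "z": -4, "rx": 0, "ry": 0, "rz": 0}, {"x": -0.6, "y": 4.5, "z": 0, "rx": 0, "ry": 0, "rz": 0}, {"x": -0.6, "y": 4.5, "z": 0, "rx": 0, "ry": 0, "rz": 0}, {"x": -0.6, "y": 4.5, "z": 0, "rx": 0, "ry": 0, "rz": 0}, {"x": -0.6, "y": 4.5, "z": 0, "rx": 0, "ry": 0, "rz": 0}, {"x": -0.6, "y": 4.5, "z": 0, "rx": 0, "ry": 0, "rz": 0}, {"x": -0.6, "y": 4.5, "z": 0, "rx": 0, "ry": 0, "rz": 0}, {"x": 0, "y": 0, "z": 0, "rx": 0, "ry": 0, "rz": 7.5}], claw=1)

```text
time_s: 6.7
tool_pos: [0.595, -0.3855, 0.1505]
tcp_rot: [0.996, 0.095, -0.0, 0.001]
contact_force: [-0.2, 0.5, -0.5]
grip_width: 1.001
grip_force: 0.0
```

Emit:
play_rows(steps=[{"x": 0, "y": 0, "z": 0, "rx": 0, "ry": 0, "rz": 7.5}, {"x": 0, "y": 0, "z": 0, "rx": 0, "ry": 0, "rz": 7.5}, {"x": 0, "y": 0, "z": 0, "rx": 0, "ry": 0, "rz": 7.3}, {"x": 0, "y": 0, "z": 0, "rx": 7.5, "ry": 0, "rz": 0}, {"x": 0, "y": 0, "z": 0, "rx": 7.5, "ry": 0, "rz": 0}, {"x": 0, "y": 0, "z": 0, "rx": 7.5, "ry": 0, "rz": 0}, {"x": 0, "y": 0, "z": 0, "rx": 7.5, "ry": 0, "rz": 0}, {"x": 0, "y": 0, "z": 0, "rx": 0, "ry": 0, "rz": 0}, {"x": 0, "y": 0, "z": 0, "rx": 0, "ry": 0, "rz": 0}])

```text
time_s: 7.6
tool_pos: [0.5954, -0.3798, 0.1507]
tcp_rot: [0.962, -0.093, 0.024, -0.257]
contact_force: [-0.1, -0.3, 1.4]
grip_width: 0.999
grip_force: 0.0
```

```bash
cat >> h.py <<'E'
def pose(yaw,tilt=30):
    a=np.radians(yaw); t=np.radians(tilt); L=np.array([np.cos(a),np.sin(a),0]); Z=np.array([0,0,1.])
    z=np.sin(t)*L-np.cos(t)*Z; x=np.array([np.sin(a),-np.cos(a),0]); return R.from_matrix(np.c_[x,np.cross(z,x),z])
E
python3 - <<'E'
from h import *
delta([.5958,-.378,.1428],pose(79))
im,d,W=cloud('wrist'); save(im,'w3.png'); np.save('w3.npy',W)
r=finder.silhouettes('wrist','lifter')
for k in r[:1]:
    m=k['mask']; P=W[m]; P=P[~np.isnan(P[:,0])]; print(k['score'],len(P),P.min(0),P.max(0))
    b=P[P[:,2]<.01]; 
    if len(b)>10: print('blade',len(b),cv2.minAreaRect(b[:,:2].astype(np.float32)),np.median(b[:,2]))
    b=P[P[:,2]>.07]
    co,res,_,_=np.linalg.lstsq(np.c_[b[:,:2],np.ones(len(b))],b[:,2],rcond=None); print('board',len(b),co,np.degrees(np.arctan2(-co[1],-co[0])),np.hypot(co[0],co[1]))
    b=P[P[:,2]>.085]; print(cv2.minAreaRect(b[:,:2].astype(np.float32)))
E
```

```text
pos [ 0.5954 -0.3798  0.1507] t 7.6 F [-0.1 -0.3  1.4] w 0.999 q [-0.91  0.77  1.02  0.39  1.7   0.84]
tool delta cm [0.01 0.23 0.78]
rotvec deg [ 0.1   0.02 -0.1 ]
0.93 6411 [ 0.55653599 -0.36542803 -0.00248131] [ 0.6530999  -0.20196791  0.09939461]
blade 3234 ((0.6235125660896301, -0.24676775932312012), (0.08794087171554565, 0.06030804663896561), 78.57701873779297) 0.001995233745317543
board 3036 [-0.04600849 -0.03341248  0.11119893] 35.98806136957719 0.05686100895191734
((0.6019775867462158, -0.3513200581073761), (0.018363717943429947, 0.09195626527070999), 82.7901611328125)
```

View pics/w3.png

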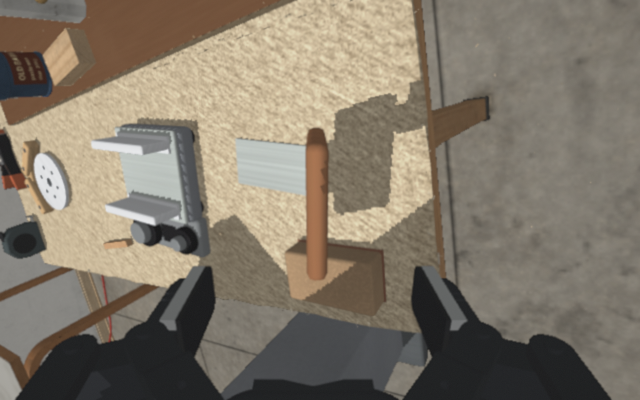

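Emit:
play_rows(steps=[{"x": 0, "y": 0.2, "z": 3, "rx": 0, "ry": 0, "rz": 0}, {"x": 0, "y": 0, "z": 3, "rx": 0, "ry": 0, "rz": 0}, {"x": 0, "y": 0, "z": 2.5, "rx": 0, "ry": 0, "rz": 0}, {"x": 0, "y": 0, "z": 2, "rx": 0, "ry": 0, "rz": 0}, {"x": 0, "y": 0, "z": 0, "rx": 0, "ry": 0, "rz": 0}])

```text
time_s: 8.2
tool_pos: [0.605, -0.3257, 0.0582]
tcp_rot: [0.961, -0.091, 0.023, -0.259]
contact_force: [-0.5, 0.2, 0.1]
grip_width: 0.999
grip_force: 0.0
```

Emit:
play_rows(steps=[{"x": 0, "y": 0, "z": 0, "rx": 0, "ry": 0, "rz": 0}, {"x": 0, "y": 0, "z": 0, "rx": 0, "ry": 0, "rz": 0}, {"x": 0, "y": 0, "z": 0, "rx": 0, "ry": 0, "rz": 0}, {"x": 0, "y": 0, "z": 0, "rx": 0, "ry": 0, "rz": 0}, {"x": 0, "y": 0, "z": 0, "rx": 0, "ry": 0, "rz": 0}, {"x": 0, "y": 0, "z": 0, "rx": 0, "ry": 0, "rz": 0}, {"x": 0, "y": 0, "z": 0, "rx": 0, "ry": 0, "rz": 0}, {"x": 0, "y": 0, "z": 0, "rx": 0, "ry": 0, "rz": 0}], claw=-1, grip_force=110)

```text
time_s: 9.0
tool_pos: [0.6053, -0.3302, 0.0603]
tcp_rot: [0.962, -0.093, 0.025, -0.257]
contact_force: [0.1, -2.4, 0.9]
grip_width: 0.15
grip_force: 107.0
```

```bash
python3 - <<'E'
from h import *
delta([.6053,-.3289,.0585],pose(79))
s=telemetry.sense(); print(s['grip_force'],s['ft_torque'])
im,d,W=cloud('top'); m=finder.silhouettes('top','lifter')[0]['mask']; p=W[m]; p=p[(p[:,2]<.012)&(p[:,1]>-.29)]
print('blade',len(p),cv2.minAreaRect(p[:,:2].astype(np.float32)),np.median(p[:,2]))
E
```

```text
pos [ 0.6053 -0.3302  0.0603] t 9.0 F [ 0.1 -2.4  0.9] w 0.15 q [-0.86  0.8   1.16  0.41  1.53  0.82]
tool delta cm [-0.03 -0.02  0.22]
rotvec deg [ 0.03 -0.04 -0.02]
107.01691389083862 [-0.26853703 -0.00979398 -0.02802565]
blade 460 ((0.6221107840538025, -0.24808698892593384), (0.09193909913301468, 0.05147760361433029), 78.27031707763672) 0.0027753269390976554
```

Emit:
play_rows(steps=[{"x": 0, "y": -1, "z": -1.73, "rx": 0, "ry": 0, "rz": 0}, {"x": 0, "y": -2, "z": -3.46, "rx": 0, "ry": 0, "rz": 0}, {"x": 0, "y": -2, "z": -3.46, "rx": 0, "ry": 0, "rz": 0}, {"x": 0, "y": -1, "z": -1.73, "rx": 0, "ry": 0, "rz": 0}, {"x": -0.5, "y": -2, "z": 1.15, "rx": 0, "ry": 0, "rz": 0}, {"x": -0.8, "y": -3.3, "z": 1.9, "rx": 0, "ry": 0, "rz": 0}, {"x": -0.8, "y": -3.3, "z": 1.9, "rx": 0, "ry": 0, "rz": 0}, {"x": -0.8, "y": -3.3, "z": 1.9, "rx": 0, "ry": 0, "rz": 0}, {"x": -0.8, "y": -3.3, "z": 1.9, "rx": 0, "ry": 0, "rz": 0}, {"x": -0.8, "y": -3.3, "z": 1.9, "rx": 0, "ry": 0, "rz": 0}])

```text
time_s: 10.1
tool_pos: [0.6011, -0.1096, 0.1797]
tcp_rot: [0.961, -0.093, 0.024, -0.258]
contact_force: [1.5, 0.7, -2.9]
grip_width: 0.15
grip_force: 107.9
```

Emit:
play_rows(steps=[{"x": -0.8, "y": -3.3, "z": 1.9, "rx": 0, "ry": 0, "rz": 0}, {"x": -0.8, "y": -3.3, "z": 1.9, "rx": 0, "ry": 0, "rz": 0}, {"x": -0.8, "y": -3.3, "z": 1.9, "rx": 0, "ry": 0, "rz": 0}, {"x": -0.5, "y": -2.4, "z": 1.4, "rx": 0, "ry": -1.5, "rz": -2.6}, {"x": 0, "y": 0, "z": 0, "rx": 0, "ry": 0, "rz": 0}, {"x": 0, "y": 2, "z": 3.46, "rx": 0, "ry": 0, "rz": 0}, {"x": 0, "y": 1.5, "z": 2.6, "rx": 0, "ry": 0, "rz": 0}, {"x": 0, "y": 0.5, "z": 0.87, "rx": 0, "ry": 0, "rz": 0}, {"x": 0, "y": 0, "z": 0, "rx": 0, "ry": 0, "rz": 0}, {"x": 0, "y": 0, "z": 0, "rx": 0, "ry": 0, "rz": 0}])

```text
time_s: 11.1
tool_pos: [0.6015, 0.0329, 0.1016]
tcp_rot: [0.964, -0.068, 0.019, -0.258]
contact_force: [-0.4, -0.4, -3.4]
grip_width: 0.149
grip_force: 108.3
```

```bash
cat >> h.py <<'E'
def blade(W,lo,hi,y0,y1,x0=.55,x1=.70):
    p=W.reshape(-1,3); return p[(p[:,2]>lo)&(p[:,2]<hi)&(p[:,1]>y0)&(p[:,1]<y1)&(p[:,0]>x0)&(p[:,0]<x1)]
E
python3 - <<'E'
from h import *
delta([.6003,.0325,.0903],pose(82))
for n in('top','side'):
    im,d,W=cloud(n); np.save(n+'W2.npy',W)
    if n=='top': save(cv2.resize(im[150:290,160:380],None,fx=3.6,fy=3.6),'t4.png')
    p=blade(W,.018,.045,.072,.19); z=np.median(p[:,2]); 
    A=np.c_[p[:,:2],np.ones(len(p))]; co=np.linalg.lstsq(A,p[:,2],rcond=None)[0]
    print(n,'blade',len(p),cv2.minAreaRect(p[:,:2].astype(np.float32)),z,'slope x,y',co[:2])
    q=blade(W,.0085,.0125,.16,.3); print('disc top',len(q),np.median(q,0),q.mean(0),(np.percentile(q,1,axis=0)+np.percentile(q,99,axis=0))/2)
E
```

```text
pos [0.6015 0.0329 0.1016] t 11.1 F [-0.4 -0.4 -3.4] w 0.149 q [-0.41  0.39  1.68  0.53  1.27  1.09]
tool delta cm [-0.12  0.61  0.95]
rotvec deg [ 0.01 -0.12  0.  ]
top blade 362 ((0.6131839156150818, 0.11420071125030518), (0.09132477641105652, 0.048411644995212555), 82.19713592529297) 0.04287589500087219 slope x,y [-0.00399663 -0.000374  ]
disc top 545 [0.62939504 0.22887003 0.01042961] [0.6278276  0.22924982 0.01041009] [0.62855284 0.23305869 0.01047006]
side blade 227 ((0.6138412356376648, 0.11782319098711014), (0.09348640590906143, 0.047892507165670395), 82.71430969238281) 0.04314569800886592 slope x,y [ 0.00087479 -0.00223632]
disc top 413 [0.62923504 0.23258466 0.00980163] [0.62814009 0.23489362 0.00995122] [0.62825801 0.24081868 0.01048645]
```

View pics/t4.png

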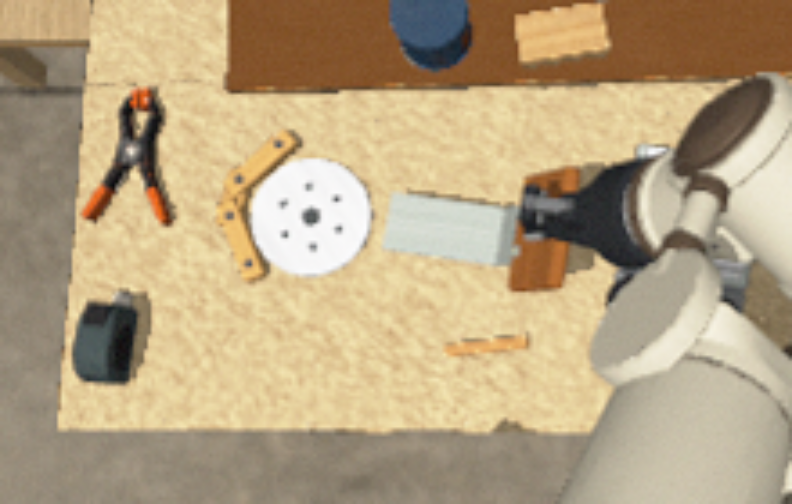

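Emit:
play_rows(steps=[{"x": 0.1, "y": 1, "z": 1.73, "rx": -0.6, "ry": 0, "rz": 0}, {"x": 0, "y": 0.7, "z": 1.21, "rx": 0, "ry": 0, "rz": 0}, {"x": 0, "y": 0.22, "z": 0.38, "rx": 0, "ry": 0, "rz": 0}, {"x": 0, "y": 0.08, "z": 0.13, "rx": 0, "ry": 0, "rz": 0}, {"x": 0, "y": 0, "z": 0, "rx": 0, "ry": 0, "rz": 0}, {"x": 0, "y": 0, "z": 0, "rx": 0, "ry": 0, "rz": 0}])

```text
time_s: 11.8
tool_pos: [0.6019, 0.0332, 0.0612]
tcp_rot: [0.965, -0.067, 0.018, -0.253]
contact_force: [-1.7, 0.3, 1.0]
grip_width: 0.145
grip_force: 108.6
```

```bash
python3 - <<'E'
from h import *
delta([.6003,.0325,.0603],pose(82))
for n in('top','side'):
    im,d,W=cloud(n)
    p=blade(W,.0015,.015,.08,.165,.59,.65); A=np.c_[p[:,:2],np.ones(len(p))]; co=np.linalg.lstsq(A,p[:,2],rcond=None)[0]
    print(n,len(p),np.median(p[:,2]),co[:2],'tip y',np.percentile(p[:,1],99))
    b=blade(W,-.01,.01,.1,.165,.55,.585); print('bench z',np.median(b[:,2]))
E
```

```text
pos [0.6019 0.0332 0.0612] t 11.8 F [-1.7  0.3  1. ] w 0.145 q [-0.4   0.45  1.69  0.53  1.2   1.06]
tool delta cm [-0.15  0.13  0.03]
rotvec deg [ 0.56 -0.03  0.02]
top 327 0.003802820793310513 [-0.00971104 -0.0016931 ] tip y 0.16374363787489662
bench z -0.00022204104749690146
side 161 0.0026700916396745766 [-0.01413638 -0.0061493 ] tip y 0.1613928051119407
bench z -0.001297707893146649
```

Emit:
play_rows(steps=[{"x": 0, "y": -0.87, "z": 0.49, "rx": 0, "ry": 0, "rz": 0}, {"x": 0, "y": -0.87, "z": 0.49, "rx": 0, "ry": 0, "rz": 0}, {"x": 0, "y": -0.44, "z": 0.25, "rx": 0, "ry": 0, "rz": 0}, {"x": 0, "y": -0.35, "z": 0.2, "rx": 0, "ry": 0, "rz": 0}, {"x": 0, "y": -0.35, "z": 0.2, "rx": 0, "ry": 0, "rz": 0}, {"x": 0, "y": -0.35, "z": 0.2, "rx": 0, "ry": 0, "rz": 0}, {"x": 0, "y": -0.35, "z": 0.2, "rx": 0, "ry": 0, "rz": 0}, {"x": 0, "y": -0.35, "z": 0.2, "rx": 0, "ry": 0, "rz": 0}, {"x": 0, "y": -0.35, "z": 0.2, "rx": 0, "ry": 0, "rz": 0}, {"x": 0, "y": 0, "z": 0, "rx": 0, "ry": 0, "rz": 0}])

```text
time_s: 12.9
tool_pos: [0.6096, 0.0817, 0.0611]
tcp_rot: [0.965, -0.068, 0.019, -0.253]
contact_force: [0.1, -4.1, 4.1]
grip_width: 0.146
grip_force: 109.4
```

```bash
python3 - <<'E'
from h import *
delta([.6003,.0325,.0603],pose(82))
for n in('top','side'):
    im,d,W=cloud(n)
    if n=='side':
        m=cv2.resize(im[90:200,100:320],None,fx=3.6,fy=3.6)
    q=blade(W,.006,.02,.16,.3); 
    k=finder.silhouettes(n,'disc')[0]; P=W[k['mask']]; P=P[~np.isnan(P[:,0])]; P=P[P[:,2]>.007]
    A=np.c_[P[:,:2],np.ones(len(P))]; co=np.linalg.lstsq(A,P[:,2],rcond=None)[0]
    print(n,k['score'],k['rect'],len(P),np.mean(P,0),P.min(0),P.max(0),'slope',co[:2])
E
```

```text
pos [0.6096 0.0817 0.0611] t 12.9 F [ 0.1 -4.1  4.1] w 0.146 q [-0.32  0.45  1.69  0.55  1.16  1.13]
tool delta cm [-0.23  4.4  -2.38]
rotvec deg [ 0.62 -0.15  0.03]
top 0.78 [0.3563, 0.484, 0.0563, 0.078] 813 [0.62984511 0.22986112 0.01183133] [0.58038826 0.18116924 0.00700491] [0.67979471 0.27916796 0.01954104] slope [-0.00430315 -0.03276987]
side 0.75 [0.4681, 0.6233, 0.0563, 0.0535] 561 [0.62993951 0.23114583 0.0109091 ] [0.58033986 0.18142144 0.0070408 ] [0.6799496  0.28186361 0.01734051] slope [-0.00736304 -0.03557872]
```

Emit:
play_rows(steps=[{"x": 0, "y": -0.52, "z": 0.29, "rx": 0, "ry": 0, "rz": 0}, {"x": 0, "y": -0.52, "z": 0.29, "rx": 0, "ry": 0, "rz": 0}, {"x": 0, "y": -0.52, "z": 0.29, "rx": 0, "ry": 0, "rz": 0}, {"x": 0, "y": -0.52, "z": 0.29, "rx": 0, "ry": 0, "rz": 0}, {"x": 0, "y": -0.52, "z": 0.29, "rx": 0, "ry": 0, "rz": 0}, {"x": 0, "y": -0.52, "z": 0.29, "rx": 0, "ry": 0, "rz": 0}, {"x": 0, "y": 0, "z": 0, "rx": 0, "ry": 0, "rz": 0}])

```text
time_s: 13.8
tool_pos: [0.6143, 0.1167, 0.0611]
tcp_rot: [0.965, -0.068, 0.019, -0.253]
contact_force: [0.2, -5.7, 7.0]
grip_width: 0.15
grip_force: 109.8
```

```bash
cat > dd.py <<'E'
from h import *
delta([.6003,.0325,.0603],pose(82))
for n in('top','side'):
    im,d,W=cloud(n); save(im,n+'_last.png')
    k=finder.silhouettes(n,'disc')[0]; P=W[k['mask']]; P=P[~np.isnan(P[:,0])]; P=P[P[:,2]>.007]
    A=np.c_[P[:,:2],np.ones(len(P))]; co=np.linalg.lstsq(A,P[:,2],rcond=None)[0]
    print(n,round(k['score'],2),len(P),np.round([np.median(P,0),P.min(0),P.max(0)],4).tolist(),'slope',co[:2])
E
python3 dd.py
```

```text
pos [0.6143 0.1167 0.0611] t 13.8 F [ 0.2 -5.7  7. ] w 0.15 q [-0.26  0.45  1.68  0.57  1.14  1.18]
tool delta cm [-0.21  7.48 -4.12]
rotvec deg [ 0.64 -0.12  0.03]
top 0.85 827 [[0.6293, 0.23, 0.0127], [0.5802, 0.1806, 0.0072], [0.679, 0.2788, 0.0194]] slope [-0.00086866 -0.00591214]
side 0.82 543 [[0.6309, 0.233, 0.0119], [0.5803, 0.1845, 0.007], [0.6794, 0.2792, 0.0163]] slope [-0.00081104 -0.00550201]
```

Emit:
play_rows(steps=[{"x": 0, "y": -0.52, "z": 0.29, "rx": 0, "ry": 0, "rz": 0}, {"x": 0, "y": -0.52, "z": 0.29, "rx": 0, "ry": 0, "rz": 0}, {"x": 0, "y": -0.52, "z": 0.29, "rx": 0, "ry": 0, "rz": 0}, {"x": 0, "y": -0.52, "z": 0.29, "rx": 0, "ry": 0, "rz": 0}, {"x": 0, "y": 0, "z": 0, "rx": 0, "ry": 0, "rz": 0}, {"x": 0, "y": 0, "z": 0, "rx": 0, "ry": 0, "rz": 0}])

```text
time_s: 14.6
tool_pos: [0.6175, 0.1404, 0.061]
tcp_rot: [0.965, -0.068, 0.019, -0.253]
contact_force: [0.1, -5.7, 6.3]
grip_width: 0.145
grip_force: 109.6
```

```bash
python3 dd.py
```

```text
pos [0.6175 0.1404 0.061 ] t 14.6 F [ 0.1 -5.7  6.3] w 0.145 q [-0.22  0.46  1.68  0.57  1.12  1.21]
tool delta cm [-0.19  9.55 -5.3 ]
rotvec deg [ 0.61 -0.11 -0.  ]
top 0.67 837 [[0.6293, 0.2305, 0.0126], [0.58, 0.1811, 0.0072], [0.6794, 0.2791, 0.0197]] slope [-0.00228759 -0.01012122]
side 0.86 551 [[0.6301, 0.2343, 0.012], [0.5805, 0.1864, 0.0077], [0.6805, 0.2813, 0.0162]] slope [ 0.00333359 -0.00419659]
```

Emit:
play_rows(steps=[{"x": 0, "y": 0.13, "z": -0.07, "rx": 0, "ry": 0, "rz": 0}, {"x": 0, "y": 0.13, "z": -0.07, "rx": 0, "ry": 0, "rz": 0}, {"x": 0, "y": -0.05, "z": -0.09, "rx": 0.8, "ry": 0, "rz": 0}, {"x": 0, "y": -0.05, "z": -0.09, "rx": 0.8, "ry": 0, "rz": 0}, {"x": 0, "y": -0.15, "z": -0.26, "rx": 0, "ry": 0, "rz": 0}, {"x": 0, "y": -0.25, "z": -0.43, "rx": 0, "ry": 0, "rz": 0}, {"x": 0, "y": -0.4, "z": -0.7, "rx": 0, "ry": 0, "rz": 0}, {"x": 0, "y": -0.4, "z": -0.7, "rx": 0, "ry": 0, "rz": 0}, {"x": 0, "y": -0.25, "z": -0.43, "rx": 0, "ry": 0, "rz": 0}, {"x": 0, "y": 0, "z": 0, "rx": 0, "ry": 0, "rz": 0}])

```text
time_s: 15.8
tool_pos: [0.6172, 0.137, 0.093]
tcp_rot: [0.961, -0.067, 0.02, -0.266]
contact_force: [0.0, 0.6, -6.3]
grip_width: 0.145
grip_force: 107.9
```

```bash
python3 dd.py; python3 -c "
import cv2
cv2.imwrite('pics/s5.png',cv2.resize(cv2.imread('pics/side_last.png')[180:330,200:420],None,fx=3.6,fy=3.6))"
```

```text
pos [0.6172 0.137  0.093 ] t 15.8 F [ 0.   0.6 -6.3] w 0.145 q [-0.23  0.41  1.67  0.59  1.18  1.21]
tool delta cm [-0.22 10.76 -2.64]
rotvec deg [-0.98 -0.14  0.07]Traceback (most recent call last):
  File "dd.py", line 5, in <module>
    k=finder.silhouettes(n,'disc')[0]; P=W[k['mask']]; P=P[~np.isnan(P[:,0])]; P=P[P[:,2]>.007]
      ~~~~~~~~~~~~~~~~~~~~~~~~~~~~^^^
IndexError: list index out of range
```

View pics/s5.png

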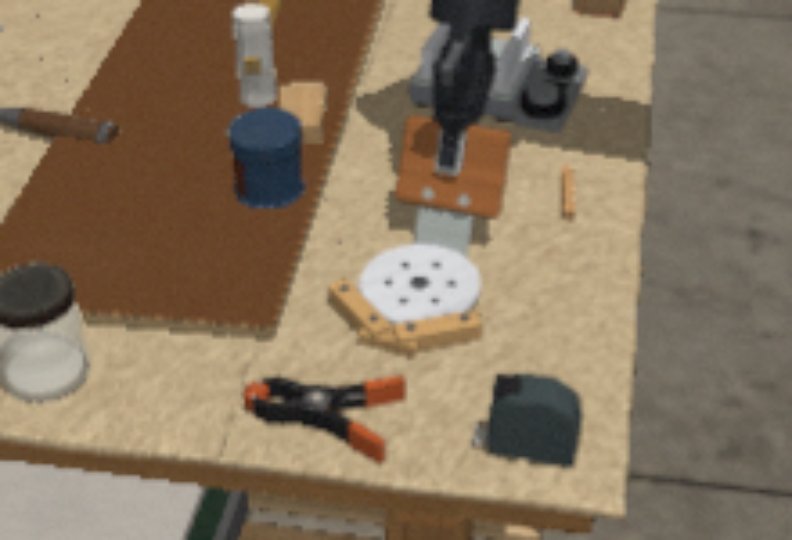

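The side picture is from before the lift, with the disc (420,283) on the blade against the stop. The wrist force is 2.9 N lower than with the empty lifter, so the lifter has the disc. Next I measure it by height.

```bash
cat > d2.py <<'E'
from h import *
import sys
y0,y1,lo,hi=map(float,sys.argv[1:5])
delta([.6125,-.1805,.18],pose(80,31))
for n in('top','side'):
    im,d,W=cloud(n); save(im,n+'_last.png'); np.save(n+'_last.npy',W)
    P=blade(W,lo,hi,y0,y1); 
    A=np.c_[P[:,:2],np.ones(len(P))]; co=np.linalg.lstsq(A,P[:,2],rcond=None)[0]
    print(n,len(P),cv2.minEnclosingCircle(P[:,:2].astype(np.float32)),np.round([np.median(P,0),P.min(0),P.max(0)],4).tolist(),'slope',co[:2])
E
python3 d2.py .165 .31 .036 .06
```

```text
pos [0.6163 0.1372 0.0917] t 15.9 F [-0.2 -0.4 -5.7] w 0.146 q [-0.23  0.41  1.67  0.59  1.18  1.21]
tool delta cm [  4.05  22.47 -23.79]
rotvec deg [0.02 1.01 1.72]
top 933 ((0.6236864328384399, 0.2195720374584198), 0.06064910814166069) [[0.6265, 0.2268, 0.0449], [0.5788, 0.1655, 0.0362], [0.6783, 0.2775, 0.0518]] slope [0.00456578 0.01717363]
side 673 ((0.622689962387085, 0.2216125875711441), 0.06228883937001228) [[0.6261, 0.2313, 0.0438], [0.5795, 0.1651, 0.0361], [0.678, 0.2813, 0.058]] slope [-0.0026477   0.00715244]
```

Emit:
play_rows(steps=[{"x": 0, "y": -0.2, "z": -0.34, "rx": 0, "ry": 0, "rz": 0}, {"x": 0, "y": -0.41, "z": -0.69, "rx": 0, "ry": 0, "rz": 0}, {"x": 0, "y": -0.62, "z": -1.03, "rx": 0, "ry": 0, "rz": 0}, {"x": 0, "y": -0.77, "z": -1.29, "rx": 0, "ry": 0, "rz": 0}, {"x": 0, "y": -0.67, "z": -1.11, "rx": 0, "ry": 0, "rz": 0}, {"x": 0, "y": -0.46, "z": -0.77, "rx": 0, "ry": 0, "rz": 0}, {"x": 0, "y": -0.31, "z": -0.51, "rx": 0, "ry": 0, "rz": 0}, {"x": 0, "y": -0.15, "z": -0.26, "rx": 0, "ry": 0, "rz": 0}, {"x": 0.06, "y": 0.43, "z": -0.26, "rx": 0, "ry": 0, "rz": 0}, {"x": 0.13, "y": 0.86, "z": -0.51, "rx": 0, "ry": 0, "rz": 0}])

```text
time_s: 17.0
tool_pos: [0.6154, 0.122, 0.1607]
tcp_rot: [0.961, -0.067, 0.018, -0.267]
contact_force: [-0.8, 0.0, -6.5]
grip_width: 0.15
grip_force: 107.7
```

Emit:
play_rows(steps=[{"x": 0.19, "y": 1.29, "z": -0.77, "rx": 0, "ry": 0, "rz": 0}, {"x": 0.25, "y": 1.71, "z": -1.03, "rx": 0, "ry": 0, "rz": 0}, {"x": 0.32, "y": 2.14, "z": -1.29, "rx": 0, "ry": 0, "rz": 0}, {"x": 0.38, "y": 2.57, "z": -1.54, "rx": 0, "ry": 0, "rz": 0}, {"x": 0.38, "y": 2.57, "z": -1.54, "rx": 0, "ry": 0, "rz": 0}, {"x": 0.38, "y": 2.57, "z": -1.54, "rx": 0, "ry": 0, "rz": 0}, {"x": 0.38, "y": 2.57, "z": -1.54, "rx": 0, "ry": 0, "rz": 0}, {"x": 0.38, "y": 2.57, "z": -1.54, "rx": 0, "ry": 0, "rz": 0}, {"x": 0.32, "y": 2.14, "z": -1.29, "rx": 0, "ry": 0, "rz": 0}, {"x": 0.25, "y": 1.71, "z": -1.03, "rx": 0, "ry": 0, "rz": 0}])

```text
time_s: 18.0
tool_pos: [0.6122, -0.1379, 0.1609]
tcp_rot: [0.961, -0.069, 0.019, -0.266]
contact_force: [0.5, 0.0, -6.4]
grip_width: 0.146
grip_force: 108.0
```

Emit:
play_rows(steps=[{"x": 0.19, "y": 1.29, "z": -0.77, "rx": 0, "ry": 0, "rz": 0}, {"x": 0.19, "y": 1.29, "z": -0.77, "rx": 0, "ry": 0, "rz": 0}, {"x": 0.13, "y": 0.86, "z": -0.51, "rx": 0, "ry": 0.25, "rz": 0.43}, {"x": 0.06, "y": 0.43, "z": -0.26, "rx": 0, "ry": 0.25, "rz": 0.43}, {"x": 0, "y": 0, "z": 0, "rx": 0, "ry": 0.25, "rz": 0.43}, {"x": 0, "y": 0, "z": 0, "rx": 0, "ry": 0.25, "rz": 0.43}, {"x": 0, "y": 0, "z": 0, "rx": 0, "ry": 0, "rz": 0}, {"x": 0, "y": 0, "z": 0, "rx": 0, "ry": 0, "rz": 0}])

```text
time_s: 18.8
tool_pos: [0.6118, -0.1795, 0.1612]
tcp_rot: [0.96, -0.084, 0.023, -0.266]
contact_force: [-0.3, -0.3, -4.6]
grip_width: 0.15
grip_force: 107.9
```

```bash
python3 d2.py -.155 0 .106 .128; python3 - <<'E'
import numpy as np,cv2
from h import blade
im=cv2.imread('pics/top_last.png'); cv2.imwrite('pics/t6.png',cv2.resize(im[130:290,230:450],None,fx=3.6,fy=3.6))
E
```

```text
pos [ 0.6118 -0.1795  0.1612] t 18.8 F [-0.3 -0.3 -4.6] w 0.15 q [-0.7   0.51  1.39  0.46  1.54  0.96]
tool delta cm [ 0.09 -0.89 -1.66]
rotvec deg [-0.01  0.05  0.02]
top 1080 ((0.6202377080917358, -0.09951134771108627), 0.0623435378074646) [[0.6248, -0.0911, 0.1147], [0.5788, -0.1549, 0.1061], [0.6757, -0.0389, 0.1272]] slope [-0.00295684  0.00534926]
side 396 ((0.6232073903083801, -0.09600549936294556), 0.062285300344228745) [[0.6233, -0.0893, 0.1138], [0.5784, -0.1549, 0.106], [0.6758, -0.035, 0.1262]] slope [ 0.00029047 -0.01937413]
```

View pics/t6.png

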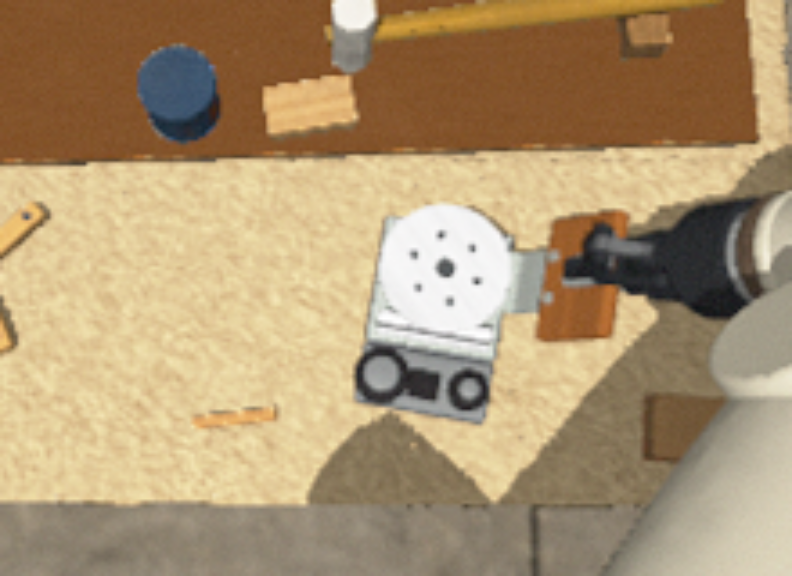

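Emit:
play_rows(steps=[{"x": 0.05, "y": 0.34, "z": 0.38, "rx": -0.5, "ry": 0, "rz": 0}, {"x": 0.05, "y": 0.49, "z": 0.64, "rx": -0.5, "ry": 0, "rz": 0}, {"x": 0, "y": 0.45, "z": 0.78, "rx": 0, "ry": 0, "rz": 0}, {"x": 0, "y": 0.35, "z": 0.61, "rx": 0, "ry": 0, "rz": 0}, {"x": 0, "y": 0.2, "z": 0.35, "rx": 0, "ry": 0, "rz": 0}, {"x": 0, "y": 0.1, "z": 0.17, "rx": 0, "ry": 0, "rz": 0}, {"x": 0, "y": 0.1, "z": 0.17, "rx": 0, "ry": 0, "rz": 0}, {"x": 0, "y": 0.1, "z": 0.17, "rx": 0, "ry": 0, "rz": 0}, {"x": 0, "y": 0.1, "z": 0.17, "rx": 0, "ry": 0, "rz": 0}, {"x": 0, "y": 0, "z": 0, "rx": 0, "ry": 0, "rz": 0}])

```text
time_s: 19.9
tool_pos: [0.6126, -0.1823, 0.1206]
tcp_rot: [0.962, -0.084, 0.023, -0.258]
contact_force: [0.3, -0.1, -3.2]
grip_width: 0.152
grip_force: 108.3
```

```bash
python3 d2.py -.155 0 .068 .082
```

```text
pos [ 0.6126 -0.1823  0.1206] t 19.9 F [ 0.3 -0.1 -3.2] w 0.152 q [-0.7   0.55  1.41  0.45  1.47  0.94]
tool delta cm [-0.04 -3.13 -5.06]
rotvec deg [ 0.98 -0.01 -0.01]
top 978 ((0.6177974343299866, -0.09722966700792313), 0.061294347047805786) [[0.6259, -0.0923, 0.0753], [0.5795, -0.1549, 0.0682], [0.6761, -0.0406, 0.0811]] slope [0.00570694 0.00398439]
side 366 ((0.6196750402450562, -0.09639488160610199), 0.06282345205545425) [[0.6251, -0.0889, 0.0741], [0.5781, -0.1548, 0.0681], [0.6757, -0.038, 0.0808]] slope [-0.00051949 -0.00540631]
```

Emit:
play_rows(steps=[{"x": 0, "y": 0.3, "z": 0.52, "rx": 0, "ry": 0, "rz": 0}, {"x": 0, "y": 0.3, "z": 0.52, "rx": 0, "ry": 0, "rz": 0}, {"x": 0, "y": 0, "z": 0, "rx": 0, "ry": 0, "rz": 0}, {"x": 0, "y": 0, "z": 0, "rx": 0, "ry": 0, "rz": 0}, {"x": 0, "y": 0.87, "z": -0.5, "rx": 0, "ry": 0, "rz": 0}])

```text
time_s: 20.5
tool_pos: [0.6107, -0.1913, 0.1082]
tcp_rot: [0.962, -0.084, 0.022, -0.258]
contact_force: [-0.7, -0.3, -3.9]
grip_width: 0.15
grip_force: 108.1
```

```bash
python3 d2.py -.14 0 .068 .082
```

```text
pos [ 0.6107 -0.1913  0.1082] t 20.5 F [-0.7 -0.3 -3.9] w 0.15 q [-0.71  0.57  1.41  0.45  1.46  0.92]
tool delta cm [-0.02 -4.54 -5.66]
rotvec deg [0.96 0.07 0.05]
top 945 ((0.6272632479667664, -0.09427995979785919), 0.054880887269973755) [[0.628, -0.0919, 0.0752], [0.5793, -0.1382, 0.068], [0.6765, -0.0433, 0.0814]] slope [ 0.00603067 -0.00446429]
side 334 ((0.6263316869735718, -0.0895896628499031), 0.05276400223374367) [[0.6266, -0.0858, 0.0741], [0.5781, -0.1395, 0.0684], [0.676, -0.0391, 0.0782]] slope [ 0.00418609 -0.00455372]
```

Emit:
play_rows(steps=[{"x": 0, "y": 1.73, "z": -1, "rx": 0, "ry": 0, "rz": 0}, {"x": 0, "y": 2.17, "z": -1.25, "rx": 0, "ry": 0, "rz": 0}, {"x": 0, "y": 2.17, "z": -1.25, "rx": 0, "ry": 0, "rz": 0}, {"x": 0, "y": 2.17, "z": -1.25, "rx": 0, "ry": 0, "rz": 0}, {"x": 0.9, "y": 1.9, "z": -1.1, "rx": 0, "ry": 0, "rz": 0}, {"x": 0.9, "y": 1.73, "z": -1, "rx": 0, "ry": 0, "rz": 0}, {"x": 0, "y": 0, "z": 0, "rx": 0, "ry": 0, "rz": 0}, {"x": 0, "y": 1, "z": 1.73, "rx": 0, "ry": 0, "rz": 0}, {"x": 0, "y": 0.75, "z": 1.3, "rx": 0, "ry": 0, "rz": 0}, {"x": 0, "y": 0, "z": 0, "rx": 0, "ry": 0, "rz": 0}])

```text
time_s: 21.6
tool_pos: [0.6023, -0.3274, 0.0683]
tcp_rot: [0.962, -0.085, 0.019, -0.261]
contact_force: [-0.3, 0.7, -4.4]
grip_width: 0.149
grip_force: 108.3
```

```bash
python3 - <<'E'
from h import *
delta([.6053,-.3302,.0603],pose(79))
im,d,W=cloud('top')
p=blade(W,.006,.03,-.28,-.16,.59,.68); A=np.c_[p[:,:2],np.ones(len(p))]; co=np.linalg.lstsq(A,p[:,2],rcond=None)[0]
print(len(p),np.median(p,0),co[:2],p.max(0))
E
```

```text
pos [ 0.6023 -0.3274  0.0683] t 21.6 F [-0.3  0.7 -4.4] w 0.149 q [-0.85  0.8   1.15  0.4   1.55  0.81]
tool delta cm [0.35 0.6  0.57]
rotvec deg [-0.28  0.9   0.69]
408 [ 0.61708661 -0.23873598  0.01096304] [-0.00867631 -0.00207523] [ 0.64583367 -0.18270641  0.01650332]
```

Emit:
play_rows(steps=[{"x": 0, "y": 0.2, "z": 0.35, "rx": 0, "ry": 0, "rz": 0}, {"x": 0, "y": 0.14, "z": 0.25, "rx": 0, "ry": 0, "rz": 0}, {"x": 0, "y": 0.06, "z": 0.1, "rx": 0, "ry": 0, "rz": 0}, {"x": 0, "y": 0, "z": 0, "rx": 0, "ry": 0, "rz": 0}, {"x": 0, "y": 0, "z": 0, "rx": 0, "ry": 0, "rz": 0}])

```text
time_s: 22.15
tool_pos: [0.6047, -0.3304, 0.0654]
tcp_rot: [0.962, -0.084, 0.023, -0.258]
contact_force: [-0.4, 0.1, -3.8]
grip_width: 0.151
grip_force: 108.4
```

Emit:
play_rows(steps=[{"x": 0, "y": 0.15, "z": 0.26, "rx": 0, "ry": 0, "rz": 0}, {"x": 0, "y": 0.1, "z": 0.17, "rx": 0, "ry": 0, "rz": 0}, {"x": 0, "y": 0, "z": 0, "rx": 0, "ry": 0, "rz": 0}, {"x": 0, "y": 0, "z": 0, "rx": 0, "ry": 0, "rz": 0}])

```text
time_s: 22.55
tool_pos: [0.6046, -0.3303, 0.0604]
tcp_rot: [0.962, -0.084, 0.023, -0.258]
contact_force: [1.1, -0.1, -0.5]
grip_width: 0.148
grip_force: 108.4
```

Emit:
play_rows(steps=[{"x": 0, "y": 0, "z": 0, "rx": 0, "ry": 0, "rz": 0}, {"x": 0, "y": 0, "z": 0, "rx": 0, "ry": 0, "rz": 0}, {"x": 0, "y": 0, "z": 0, "rx": 0, "ry": 0, "rz": 0}, {"x": 0, "y": 0, "z": 0, "rx": 0, "ry": 0, "rz": 0}, {"x": 0, "y": 0, "z": 0, "rx": 0, "ry": 0, "rz": 0}, {"x": 0, "y": 0, "z": -1, "rx": 0, "ry": 0, "rz": 0}, {"x": 0, "y": 0, "z": -3, "rx": 0, "ry": 0, "rz": 0}, {"x": 0, "y": 0, "z": -4, "rx": 0, "ry": 0, "rz": 0}, {"x": 0, "y": 0, "z": -4, "rx": 0, "ry": 0, "rz": 0}, {"x": 0, "y": 0, "z": -2, "rx": 0, "ry": 0, "rz": 0}], claw=1)

```text
time_s: 23.55
tool_pos: [0.5928, -0.4023, 0.1864]
tcp_rot: [0.963, -0.084, 0.025, -0.255]
contact_force: [1.0, -1.6, 1.0]
grip_width: 0.994
grip_force: 0.0
```

```bash
python3 d2.py -.155 0 .068 .082; python3 - <<'E'
from h import *
W=np.load('top_last.npy'); im=cv2.imread('pics/top_last.png'); cv2.imwrite('pics/t7.png',cv2.resize(im[130:290,230:450],None,fx=3.6,fy=3.6))
p=blade(W,.0015,.03,-.28,-.19,.59,.68); A=np.c_[p[:,:2],np.ones(len(p))]; co=np.linalg.lstsq(A,p[:,2],rcond=None)[0]
print(len(p),np.median(p,0),co[:2])
E
```

```text
pos [ 0.5928 -0.4023  0.1864] t 23.55 F [ 1.  -1.6  1. ] w 0.994 q [-0.93  0.79  0.92  0.38  1.78  0.83]
tool delta cm [ -1.94 -18.95  11.55]
rotvec deg [ 1.27 -0.26  0.06]
top 950 ((0.625704288482666, -0.09199941903352737), 0.05654846876859665) [[0.6281, -0.0919, 0.0754], [0.5795, -0.1406, 0.0681], [0.6765, -0.0432, 0.0809]] slope [ 0.00385686 -0.00577289]
side 340 ((0.6241515874862671, -0.08886485546827316), 0.05421529710292816) [[0.6273, -0.0861, 0.0741], [0.5778, -0.1423, 0.0681], [0.6761, -0.0364, 0.0792]] slope [ 0.00160229 -0.00388609]
395 [ 0.6219151  -0.23944017  0.00336089] [-0.00692565 -0.00562175]
```

View pics/t7.png

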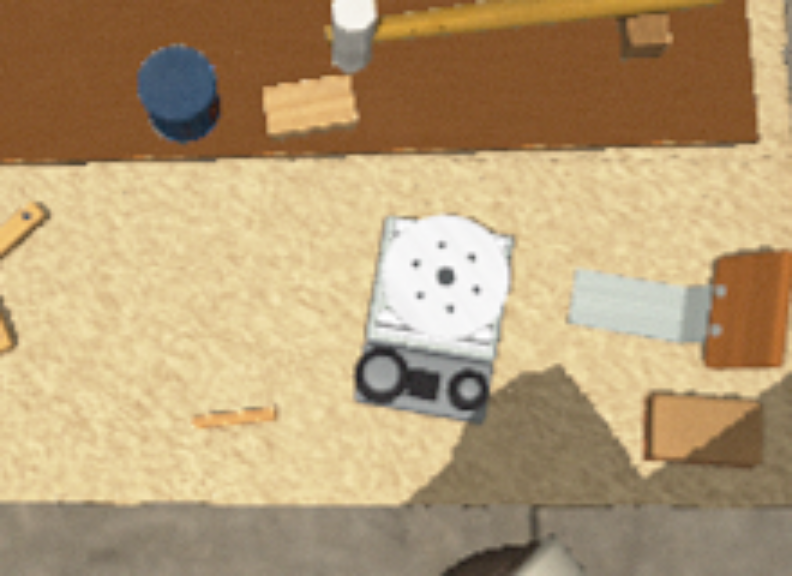

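The disc (446,276) lies flat and centred across the ribs. The lifter (570–785, 255–365) stands on its blade, the bystanders are in place and the arm is clear, so I'm handing in.

```bash
python3 -c "
from plant import ctrl; print(ctrl.sign_off())"
```

```text
the job is handed in; nothing more can be done
None
```

I handed the job in at about 24 s, with no verdict returned: both keys were pressed in order, the disc lies flat across the ribs within about 2 mm of centre, and the lifter stands back on its blade with the arm clear.

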